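# Refit the battery cover of the suction unit

### The arm

A 6-joint arm with a two-finger parallel gripper is mounted at the origin on the work surface. World frame = base frame: x ahead of the robot, y to its left, z up, the work surface at z = 0. Lengths are in m, angles in rad, forces in N, time in s.
With the tool pointing down it reaches from about 0.3 to 0.75 m from the base axis. Payload 8.5 kg.
Tool frame: the origin (TCP) lies midway between the tips of the shut fingers; the grasp point (between the pads) lies manip.grip_point_offset behind it (manip.grip_point_offset is the distance from the TCP to the grasp point, in m); z points along the fingers, y is the direction in which the jaws open and shut (so a half turn about z gives the same grasp; the last joint's range is limited). The gripper opens to 85 mm and grips with 20 to 120 N. Pads are 22 mm wide; open, the fingers measure 114 mm over their backs; the gripper's body (76 mm by 85 mm) begins 54 mm behind the grasp point. The pads swing forward as they close: fully open they stand 13 mm farther back than shut.
Start: joints at [1.129, 0.381, 1.297, -0, 1.464, -0.215], TCP at [0.124, 0.536, 0.231] pointing down, gripper open.
Joint ranges: [-3.11, 3.11], [-0.89, 2.33], [0.22, 2.48], [-1.42, 4.56], [0.17, 2.85], [-2.88, 2.88]. Speed limits (rad/s): [2.39, 2.39, 3.14, 3.14, 3.14, 3.14].

### API

Orientations are given as a 3x3 rotation matrix whose columns are the frame's x, y, z axes.
In Python, from workcell import readout, snapshot, workorder, manip gives the robot as it stands. The module is installed in compiled form; this text tells all that it offers.
- The arm moves only by the shell command python3 -m crank 'ROWS' [OPENING] [FORCE]. ROWS is a JSON object of lists of equal length, an entry for each row: "linear": the shift along the world's x, y, z in cm, a list of three; "yaw": the turn about the world's z in degrees. A call has 1 to 20 rows; each row shifts and turns the commanded pose from where the row before left it; what a row does not reach is not made up. A row lasts 1/10 s, in which the tool goes at most 50 mm and 8.59 degrees, less where a joint would pass 70% of its speed; a pose out of reach is approached as far as the arm can. A call with a gripper value outside its range is refused whole. OPENING is the closure, from -1 (fully open) to 1 (shut), set as the call begins (- or left out, the last holds). The fingers move at their own pace and stop on an object; FORCE is the grip in N (left out, the last holds). Time passes only in rows, so rows that do not move let the fingers close. It gives the time, the measured TCP pose, the force and the opening at its end, in the units of the state.
- readout.get_state(): the state, without advancing time (a new reading comes with each control period).
- snapshot(name): name is "side" or "top"; returns a dict with "frame" (480x640x3 uint8, red, green, blue), "fx", "fy", "cx", "cy" (pixels), "rvec" (rotation vector, rad) and "tvec" (3), from world to camera coordinates, as OpenCV has them. Camera axes: x right, y down, z forward; pixel columns grow to the right and rows downward; lengths in m; the calibration is good to about 2 mm. A picture is of the moment at which its call begins. There is no depth.
- workorder.close_job(): hands the job in, once; it reports no verdict.
The state is a dict: "time_s": time; "joints": joint angles; "joint_vel": joint speeds; "effort": joint torques, N m; "tcp_pos": TCP position; "eef_rot": TCP orientation; "wrist_force": force on the tool from outside, world axes, zero at the start; "wrist_torque": the same for the moment, N m; "opening": finger opening in m.
Only numpy, scipy, OpenCV 4.12 (cv2) and the standard library are available. Lean on these libraries where they do the work, as an engineer would, in place of code of your own. Each camera call takes 0.05 s, during which the arm holds its last target.

### The job

The thin battery cover lies flat on the bench, too thin to pick up there: slide it out over the bench's far edge without letting it fall, take it by the overhanging end and lift it off. Then lay it flat in the open battery bay of the suction unit and push it in under the lip until it is fully home against its stop. Leave the screwdriver, the dish and the bottle as they stand.

Things in the scene. Friction and masses are not known exactly. Their poses are not given: they have to be found in the camera images.
- cover: The loose battery cover: a dark grey flat metal plate 200 x 60 x 3 mm, about 0.1 kg, the same either way round, fine grip ribs across both ends. Origin at the centre of its underside; x along the 200 mm, y along the 60 mm, z up. It starts flat on the bench, its length within 0.4 rad of square to the far edge.
- cover_end_a (a point): Middle of the cover's outer 60 mm end, on its underside, 100 mm from its origin along its +x: at the start the end nearer the bench's far edge, so the one to slide out over it.
- bench_edge (a point): A point on the bench's far edge (away from the robot), at bench-top height. The edge is straight and runs along world y through this point; beyond it (greater x) there is nothing down to the floor. The top is smooth and 30 mm thick.
- suction_unit: The suction unit, fixed: white lower shell 190 x 330 mm (its x by y), dark grey deck on top, 104 mm above the bench. Origin at the centre of its underside. The battery bay, a trough 14 mm deep in the deck, runs along its y axis and is open at its +y end. On the deck, over 85 mm back from that end: carrying handle (142 mm high, -x side), knob (127 mm, +x side), canister collar (120 mm, -y end).
- bay_mouth (a point): Middle of the bay's open end, at the height of its ledges (90 mm above the bench), flush with the shell's end wall; axes as the unit's, +y out of the bay. The bay is 66 mm wide, 3 mm to spare each side of the cover; top edges bevelled, mouth flared. The cover lies on two side ledges, the battery seen between them. Outside the mouth there is free space down to the bench.
- bay_lip (a point): Middle of the free edge of the lip that bridges the bay's inner end, 8 mm above the ledges (its underside), 170 mm in from the mouth. The lip reaches 18 mm further in, to the stop (188 mm in from the mouth). It blocks the way from above: the cover is laid in short of it, then slid under it.
- bay_home (a point): Where the cover's origin lies when fully home: on the bay's middle line, on the ledges, 100 mm from the stop, 88 mm inside the mouth; axes as the unit's, the cover's length along y. Its outer end then stands 12 mm out of the mouth.
- screwdriver: A loose screwdriver about 190 mm long lying on the bench; leave it. Origin at mid-length.
- screw_dish: A loose round steel dish, 84 mm across, 28 mm high, standing on the bench; leave it. Origin at the centre of its underside.
- spirit_bottle: A loose white bottle, 56 mm across, 130 mm high, standing on the bench; leave it. Origin at the centre of its underside.

How it is judged:
On the way, in this order (a step that is already met when the one before it is completed fails the run):
1. the cover lies flat on the bench with one end at least 25 mm out past the far edge (world x of cover_end_a above 0.655 m and height (world z) of cover between -0.004 and 0.005 m and angle between cover's own z axis and vertical below 0.05 rad), for 0.2 s.
2. the cover is lifted off the bench, held by the end that was slid out (height (world z) of cover above 0.05 m and distance between the grasp point and cover_end_a below 0.07 m), for 0.2 s.
At the end, for the whole second after the job is handed in: The cover lies at rest and released, flat on the bay's ledges (within 4 mm in height) between its sides, under the lip and within 5 mm of touching the stop (y of cover in the frame of bay_home between -0.005 and 0.005 m and x of cover in the frame of bay_home between -0.006 and 0.006 m and z of cover in the frame of bay_home between -0.004 and 0.004 m and angle between the x axis of cover and the y axis of bay_home, either way round below 0.06 rad and angle between cover's own z axis and vertical below 0.05 rad and linear speed of cover below 0.01 m/s).
It fails at once if the cover falls off the bench (height (world z) of cover below -0.04 m).
It fails at once if the screwdriver is moved by more than 30 mm (distance of screwdriver from where it was at the start of the episode above 0.03 m).
It fails at once if the dish is moved by more than 30 mm (distance of screw_dish from where it was at the start of the episode above 0.03 m).
It fails at once if the bottle is moved by more than 30 mm or tipped over (distance of spirit_bottle from where it was at the start of the episode above 0.03 m or angle between spirit_bottle's own z axis and vertical above 0.5 rad).
It also fails if it takes over 70 s, if anything falls off the work surface, if the arm or the gripper's body presses on something with over 40 N, if the wrist force passes 120 N, or if a joint passes its speed limit or range.

## Working session

There is one attempt and no reset: what is moved stays moved. The work goes in short steps, Python scripts to look and compute and a shell command to move; the robot and the scene stay as the last step left them, time stands still between calls to the robot, and variables do not carry over. Pictures are saved under pics/ and viewed, and the job is handed in when it is done.

```bash
mkdir -p pics; cat > h.py <<'E'
import numpy as np, cv2
from workcell import readout, snapshot, workorder, manip
def snap(n,f):
    s=snapshot(n); cv2.imwrite('pics/'+f,s['frame'][:,:,::-1]); 
    np.savez('pics/'+f+'.npz',**{k:np.array(s[k]) for k in s}); return s
def ld(f): return dict(np.load('pics/'+f+'.npz'))
def K(s): return np.array([[s['fx'],0,s['cx']],[0,s['fy'],s['cy']],[0,0,1.]])
def proj(s,P): return cv2.projectPoints(np.array(P,float).reshape(-1,3),np.array(s['rvec'],float),np.array(s['tvec'],float),K(s),None)[0].reshape(-1,2)
def unp(s,uv,z):
    R=cv2.Rodrigues(np.array(s['rvec'],float))[0]; t=np.array(s['tvec'],float).ravel()
    c=-R.T@t; out=[]
    for u,v in uv:
        d=R.T@np.linalg.inv(K(s))@[u,v,1]; out.append(c+d*(z-c[2])/d[2])
    return np.array(out)
def st():
    s=readout.get_state(); print({k:np.round(s[k],4).tolist() for k in ('time_s','joints','tcp_pos','wrist_force','wrist_torque','opening')}); print(np.round(s['eef_rot'],3).tolist())
E
python3 - <<'E'
from h import *
st(); print(manip.grip_point_offset, dir(manip))
for n in ('top','side'):
    s=snap(n,n+'0.png'); R=cv2.Rodrigues(np.array(s['rvec'],float))[0]; print(n,-R.T@np.array(s['tvec']).ravel(),R.round(2).tolist(),s['fx'])
E
```

```text
{'time_s': 0.0, 'joints': [1.1287, 0.3812, 1.2983, 0.0, 1.4636, -0.2153], 'tcp_pos': [0.1235, 0.5356, 0.2307], 'wrist_force': [-0.1185, 0.0199, -0.2194], 'wrist_torque': [-0.0017, 0.0165, -0.0258], 'opening': 0.0854}
[[-0.974, 0.225, -0.001], [0.225, 0.974, -0.001], [0.0, -0.001, -1.0]]
0.0187 ['IKError', '__class__', '__delattr__', '__dict__', '__dir__', '__doc__', '__eq__', '__format__', '__ge__', '__getattribute__', '__getstate__', '__gt__', '__hash__', '__init__', '__init_subclass__', '__le__', '__lt__', '__module__', '__ne__', '__new__', '__reduce__', '__reduce_ex__', '__repr__', '__setattr__', '__sizeof__', '__str__', '__subclasshook__', '__weakref__', 'grip_point_offset']
top [0.34150774 0.0849819  1.07696906] [[0.01, -1.0, 0.02], [-0.99, -0.01, -0.16], [0.16, -0.02, -0.99]] 513.2464462439488
side [ 0.01916551 -0.6783864   0.92237159] [[0.84, -0.54, 0.02], [-0.36, -0.59, -0.73], [0.4, 0.61, -0.69]] 608.0787469805317
```

View pics/top0.png

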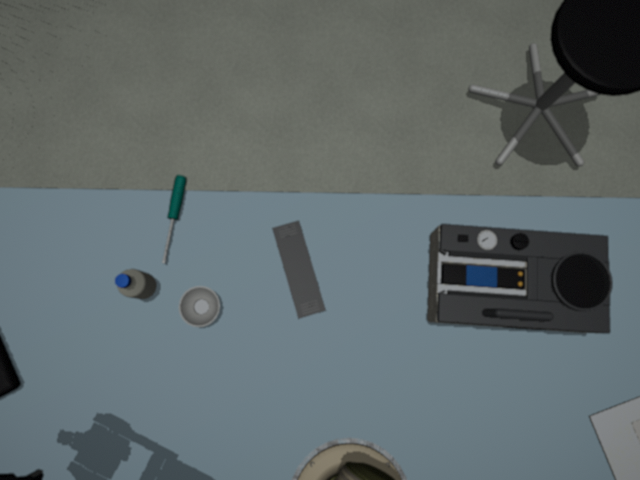

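View pics/side0.png

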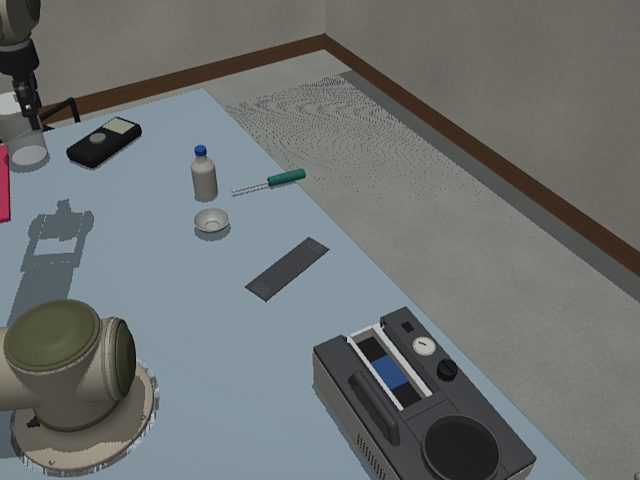

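The top view shows the cover at about (273,228)–(325,311), the unit on the right with its bay mouth at about (440,274), and the bench edge at row ~190. I'll measure these more closely.

```bash
python3 - <<'E'
from h import *
s=ld('top0.png'); f=s['frame'][:,:,::-1]
c=f[175:335,260:340]; cv2.imwrite('pics/c1.png',cv2.resize(c,None,fx=3.7,fy=3.7,interpolation=cv2.INTER_CUBIC))
c=f[215:345,420:620]; cv2.imwrite('pics/c2.png',cv2.resize(c,None,fx=4,fy=4,interpolation=cv2.INTER_CUBIC))
g=cv2.cvtColor(f,cv2.COLOR_BGR2GRAY)
m=np.zeros_like(g);m[200:335,255:340]=(g[200:335,255:340]<105)*255
cs=max(cv2.findContours(m,cv2.RETR_EXTERNAL,cv2.CHAIN_APPROX_NONE)[0],key=cv2.contourArea)
W=unp(s,cs.reshape(-1,2),0.003)[:,:2]
r=cv2.minAreaRect((W*1000).astype(np.float32)); print(r,cv2.boxPoints(r))
# side
t=ld('side0.png'); 
for u in (260,300,420):
    col=f[150:215,u].astype(int).sum(1); v=150+np.argmax(np.abs(np.diff(col))); print('edge',u,v,unp(s,[(u,v+.5)],0))
print('screwdriver',unp(s,[(180,177),(166,262)],0.01),'dish',unp(s,[(201,307)],0.02),'bottle',unp(s,[(123,281)],0.13))
print(unp(s,[(440,274)],.104))
E
```

```text
((463.02508544921875, 106.68656921386719), (201.3330535888672, 61.45254135131836), 17.25516128540039) [[357.77496 106.16948]
 [376.00348  47.48271]
 [568.2752  107.20366]
 [550.0467  165.89043]]
edge 260 192 [[0.62682555 0.19211845 0.        ]]
edge 300 192 [[0.62818137 0.10596635 0.        ]]
edge 420 194 [[ 0.62780898 -0.15420853  0.        ]]
screwdriver [[0.65560392 0.36273404 0.01      ]
 [0.47224738 0.38206791 0.01      ]] dish [[0.37967325 0.30321633 0.02      ]] bottle [[0.42149192 0.42497408 0.13      ]]
[[ 0.44422529 -0.16621525  0.104     ]]
```

View pics/c2.png

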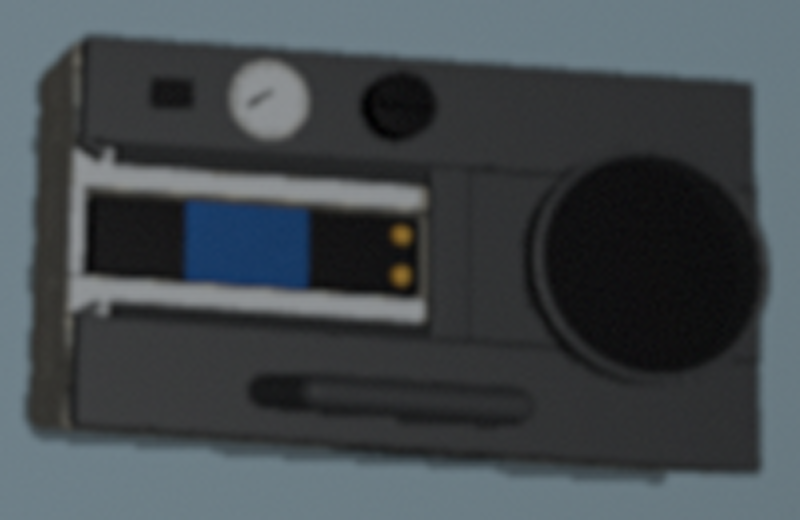

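View pics/c1.png

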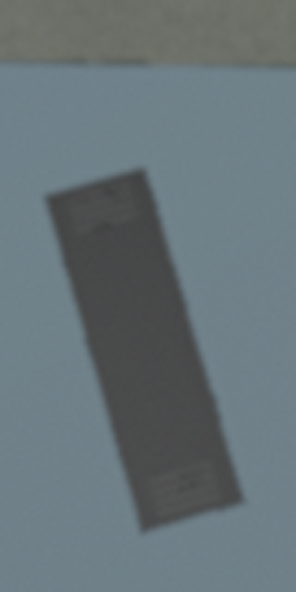

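```bash
python3 - <<'E'
from h import *
from scipy.optimize import least_squares
s=ld('top0.png'); t=ld('side0.png')
f=t['frame'][:,:,::-1][300:480,300:560]; cv2.imwrite('pics/c3.png',cv2.resize(f,None,fx=3,fy=3,interpolation=cv2.INTER_CUBIC))
L=np.array([[.095,.165,.104],[-.095,.165,.104],[.095,-.165,.104],[-.095,-.165,.104]])
uv=np.array([[82,37],[72,430],[752,85],[760,470]])/4+[420,215]
def w(p,L):
    c,n=np.cos(p[2]),np.sin(p[2]); return np.c_[p[0]+c*L[:,0]-n*L[:,1],p[1]+n*L[:,0]+c*L[:,1],L[:,2]]
r=least_squares(lambda p:(proj(s,w(p,L))-uv).ravel(),[.44,-.33,0]); print(r.x,np.degrees(r.x[2]),r.fun)
# ledges line
B=np.array([[.033,.165,.09],[-.033,.165,.09],[.033,-.005,.104],[-.033,-.005,.104]])
print((proj(s,w(r.x,B))-[420,215])*4); print((proj(t,w(r.x,np.r_[B,L]))-[300,300])*3)
E
```

```text
[ 0.43833095 -0.32847535 -0.05322922] -3.049809822021658 [-0.57008576 -0.35505185 -0.65845864  0.08997678  0.28565067 -1.14935714
  0.95402273  1.2605    ]
[[ 69.16888687 165.69818348]
 [ 65.54649812 300.93309294]
 [427.43682222 184.858973  ]
 [427.61705319 321.93986588]]
[[227.28122906  70.92658532]
 [130.71953093 114.17983446]
 [408.5348485  277.44202799]
 [304.6476841  331.54646468]
 [316.73867103  16.6531091 ]
 [ 36.02809328 141.40608833]
 [716.27926349 476.30804981]
 [398.27482163 673.29489753]]
```

View pics/c3.png

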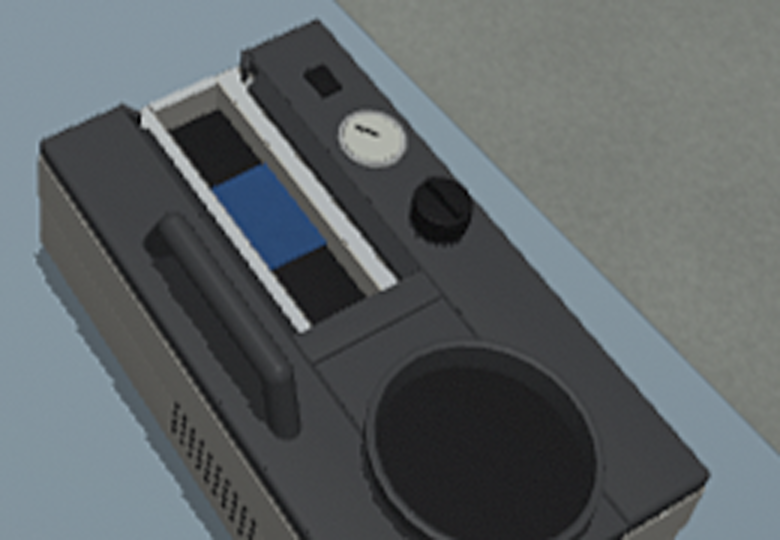

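```bash
python3 - <<'E'
from h import *
s=ld('top0.png'); t=ld('side0.png')
f=s['frame'][:,:,::-1][240:305,430:540]; cv2.imwrite('pics/c4.png',cv2.resize(f,None,fx=7,fy=7,interpolation=cv2.INTER_CUBIC))
f=t['frame'][:,:,::-1][315:420,335:445]; cv2.imwrite('pics/c5.png',cv2.resize(f,None,fx=5.5,fy=5.5,interpolation=cv2.INTER_CUBIC))
E
```

```text
(no output)
```

View pics/c4.png

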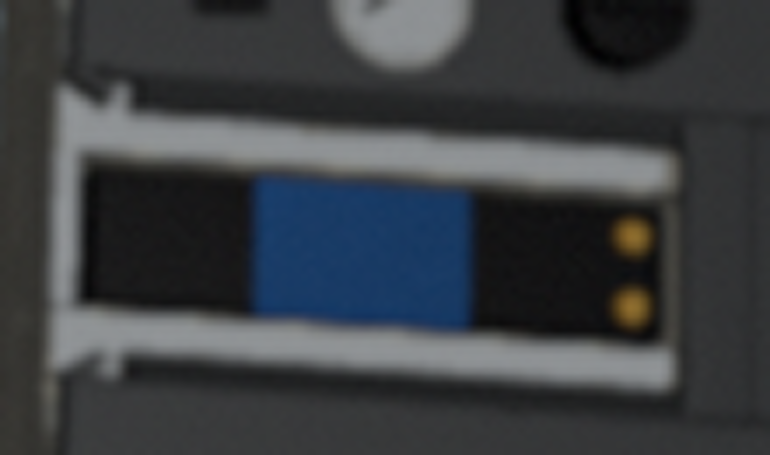

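View pics/c5.png

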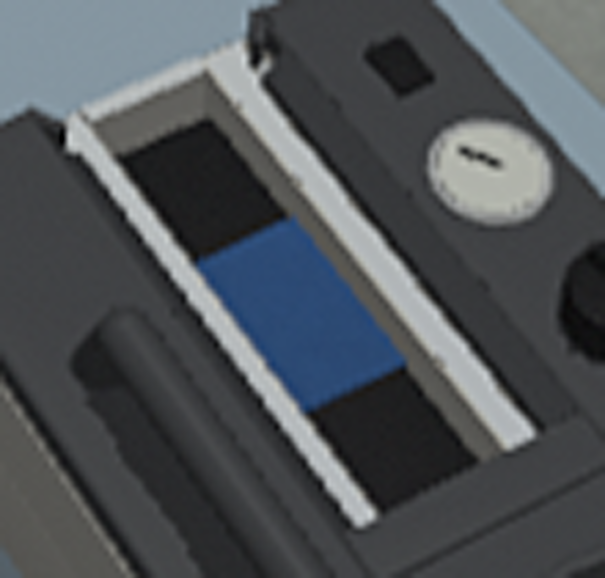

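```bash
python3 - <<'E'
from h import *
s=ld('top0.png'); t=ld('side0.png')
uv=np.array([[130,112],[675,150],[130,352],[675,390]])/7+[430-.43,240-.43]
P=unp(s,uv,.09); print(P); 
d=P[1]-P[0]; print(np.degrees(np.arctan2(d[0],-d[1])),np.degrees(np.arctan2((P[3]-P[2])[0],-(P[3]-P[2])[1])))
a=(P[0]+P[2])/2;b=(P[1]+P[3])/2;print('mid',a,b)
Q=unp(t,np.array([[265,70],[535,430]])/5.5+[335-.4,315-.4],.09);print('side right ledge',Q,np.degrees(np.arctan2((Q[1]-Q[0])[0],-(Q[1]-Q[0])[1])))
# mouth line both views
print('mouth top',unp(s,np.array([[58,85],[55,365]])/7+[429.6,239.6],.09))
print('mouth side',unp(t,np.array([[72,120],[240,42]])/5.5+[334.6,314.6],.09))
print('lip edge top z.104',unp(s,np.array([[685,120],[685,400]])/7+[429.6,239.6],.104))
print('lip side .104',unp(t,np.array([[360,530],[540,432]])/5.5+[334.6,314.6],.104))
# cover side check
m=t['frame'].mean(2); m=((m<105)*255).astype(np.uint8); m[:, :235]=0; m[:,340:]=0; m[:230]=0; m[310:]=0
c=max(cv2.findContours(m,cv2.RETR_EXTERNAL,cv2.CHAIN_APPROX_NONE)[0],key=cv2.contourArea)
print(cv2.minAreaRect((unp(t,c.reshape(-1,2),.003)[:,:2]*1000).astype(np.float32)))
print('edge side',unp(t,[(205,89),(436,340),(330,225)],0))
E
```

```text
[[ 0.48202217 -0.18680077  0.09      ]
 [ 0.47328638 -0.33959532  0.09      ]
 [ 0.41514679 -0.18479429  0.09      ]
 [ 0.40639431 -0.33596142  0.09      ]]
-3.272235107699314 -3.3136891691097765
mid [ 0.44858448 -0.18579753  0.09      ] [ 0.43984034 -0.33777837  0.09      ]
side right ledge [[ 0.48562602 -0.17857435  0.09      ]
 [ 0.47254385 -0.32614821  0.09      ]] -5.065933690070628
mouth top [[ 0.48931179 -0.16687623  0.09      ]
 [ 0.41127044 -0.1639529   0.09      ]]
mouth side [[ 0.42217171 -0.16275493  0.09      ]
 [ 0.48566007 -0.16520202  0.09      ]]
lip edge top z.104 [[ 0.47973798 -0.33686404  0.104     ]
 [ 0.40273107 -0.33264547  0.104     ]]
lip side .104 [[ 0.4026944  -0.33111522  0.104     ]
 [ 0.46570141 -0.33333393  0.104     ]]
((461.15106201171875, 109.71878814697266), (201.6588592529297, 62.02177810668945), 17.294050216674805)
edge side [[ 0.62859186  0.88984281  0.        ]
 [ 0.60396573 -0.20252248  0.        ]
 [ 0.61222856  0.17835751  0.        ]]
```

```bash
python3 -m crank '{"linear":[[1.88,-2.38,0],[1.88,-2.38,0],[1.88,-2.38,0],[1.88,-2.38,0],[1.88,-2.38,0],[1.88,-2.38,0],[1.88,-2.38,0],[1.88,-2.38,0],[1.88,-2.38,0],[1.88,-2.38,0],[1.88,-2.38,0],[1.88,-2.38,0],[1.88,-2.38,0],[1.88,-2.38,0],[1.88,-2.38,0],[1.88,-2.38,0],[1.88,-2.38,0],[1.88,-2.38,0],[0,0,0]],"yaw":[-8.33,-8.33,-8.33,-8.33,-8.33,-8.33,-8.33,-8.33,-8.33,-8.33,-8.33,-8.33,-8.33,-8.33,-8.33,-8.33,-8.33,-8.33,0]}' 1 40; python3 -c "from h import *; st()"
```

```text
time_s: 2.0
tcp_pos: [0.4637, 0.1052, 0.2308]
eef_rot: [[0.958, 0.287, -0.0], [0.287, -0.958, -0.001], [-0.0, 0.0, -1.0]]
wrist_force: [0.2, -0.2, 0.5]
opening: -0.0
{'time_s': 2.0, 'joints': [-0.0262, 0.2505, 1.4942, -0.0005, 1.3972, 1.2532], 'tcp_pos': [0.4637, 0.1052, 0.2308], 'wrist_force': [0.2016, -0.1759, 0.4874], 'wrist_torque': [-0.0065, -0.0289, 0.0042], 'opening': -0.0}
[[0.958, 0.287, -0.0], [0.287, -0.958, -0.001], [-0.0, 0.0, -1.0]]
```

```bash
python3 -m crank '{"linear":[[0,0.05,-3.5],[0,0.05,-3.5],[0,0.05,-3.5],[0,0.05,-3.5],[0,0,-3.5],[0,0,-2.5],[0,0,-1.4],[0,0,-0.7],[0,0,0],[0,0,0]],"yaw":[0,0,0,0,0,0,0,0,0,0]}'; python3 - <<'E'
from h import *
st(); snap('top','top1.png'); s=snap('side','side1.png')
E
```

```text
time_s: 3.0
tcp_pos: [0.4623, 0.1097, 0.0109]
eef_rot: [[0.956, 0.294, 0.001], [0.294, -0.956, 0.0], [0.001, 0.0, -1.0]]
wrist_force: [0.4, 0.6, 0.2]
opening: 0.0002
{'time_s': 3.0, 'joints': [-0.0169, 0.5518, 1.794, 0.0001, 0.7949, 1.2552], 'tcp_pos': [0.4623, 0.1097, 0.0109], 'wrist_force': [0.4323, 0.5664, 0.23], 'wrist_torque': [-0.0328, -0.0133, -0.0465], 'opening': 0.0002}
[[0.956, 0.294, 0.001], [0.294, -0.956, 0.0], [0.001, 0.0, -1.0]]
```

View pics/side1.png

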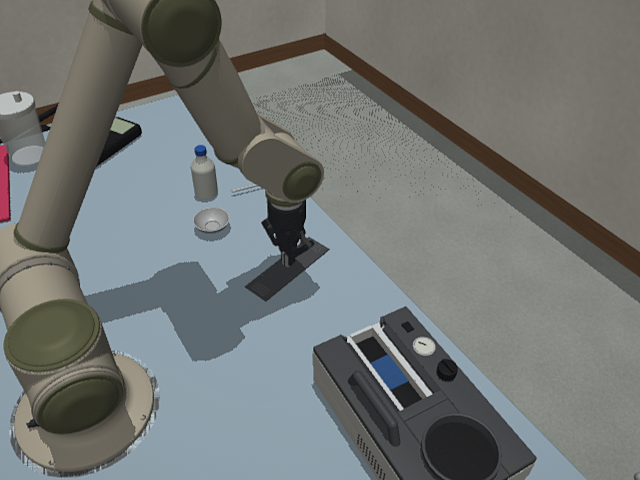

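The shut fingers stand over the middle of the cover (pixel ~(288,263)). Now I'll press down in small steps.

```bash
python3 -m crank '{"linear":[[0,0,-0.4],[0,0,-0.2],[0,0,-0.1],[0,0,-0.1],[0,0,0],[0,0,0]],"yaw":[0,0,0,0,0,0]}'
```

```text
time_s: 3.7
tcp_pos: [0.462, 0.1095, 0.003]
eef_rot: [[0.956, 0.294, 0.0], [0.294, -0.956, -0.0], [0.0, 0.0, -1.0]]
wrist_force: [-3.4, 0.4, 11.2]
opening: 0.0006
```

```bash
python3 -m crank '{"linear":[[0.4,0,-0.05],[0.8,0,0],[0.8,0,0],[0.8,0,0],[0.8,0,0],[0.4,0,0],[0,0,0]],"yaw":[0,-1.5,-1.5,-1.5,-1.5,-1,0]}'; python3 - <<'E'
from h import *
st(); snap('top','top2.png')
E
```

```text
time_s: 4.4
tcp_pos: [0.4999, 0.1098, 0.003]
eef_rot: [[0.985, 0.175, -0.005], [0.175, -0.985, 0.0], [-0.005, -0.001, -1.0]]
wrist_force: [-11.9, 1.1, 24.0]
opening: 0.0003
{'time_s': 4.4, 'joints': [-0.0155, 0.6075, 1.6931, 0.0001, 0.8457, 1.3796], 'tcp_pos': [0.4999, 0.1098, 0.003], 'wrist_force': [-11.9331, 1.0601, 24.0104], 'wrist_torque': [0.0651, 2.1246, 0.0085], 'opening': 0.0003}
[[0.985, 0.175, -0.005], [0.175, -0.985, 0.0], [-0.005, -0.001, -1.0]]
```

View pics/top2.png

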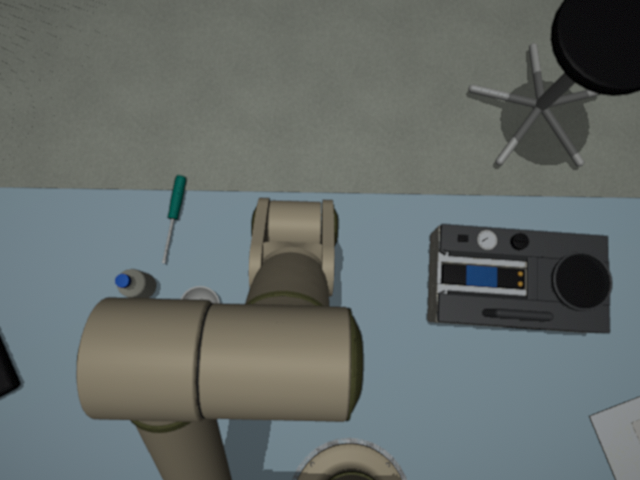

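```bash
python3 - <<'E'
from h import *
s=snap('side','side2.png')
f=s['frame'][:,:,::-1][180:320,220:380]; cv2.imwrite('pics/c6.png',cv2.resize(f,None,fx=4,fy=4,interpolation=cv2.INTER_CUBIC))
E
```

```text
(no output)
```

View pics/c6.png

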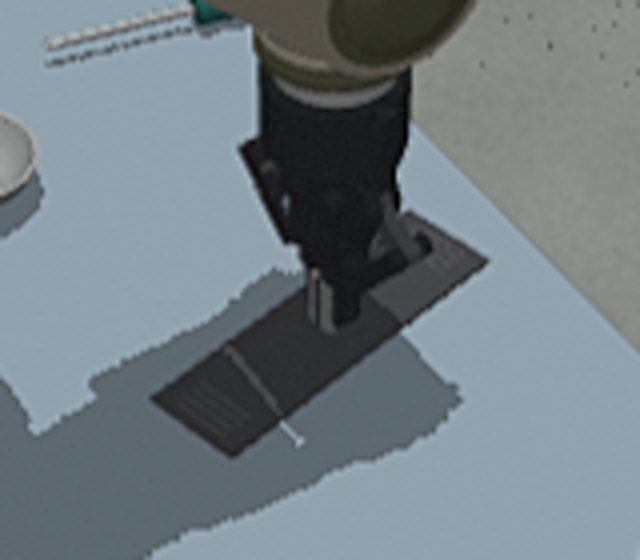

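```bash
python3 - <<'E'
from h import *
s=ld('side2.png')
P=unp(s,np.array([[150,398],[232,458],[488,262],[410,212]])/4+[220-.4,180-.4],.003);print(P,P.mean(0)); d=P[2]-P[1];print(np.degrees(np.arctan2(d[1],d[0])),np.linalg.norm(d),np.linalg.norm(P[1]-P[0]))
E
```

```text
[[0.3888114  0.11291185 0.003     ]
 [0.40432979 0.05450092 0.003     ]
 [0.59559789 0.10647715 0.003     ]
 [0.58101749 0.16327367 0.003     ]] [0.49243914 0.1092909  0.003     ]
15.202745035015115 0.198204474015711 0.06043722221588949
```

```bash
python3 -m crank '{"linear":[[0.4,0,0.05],[0.8,0,0],[0.8,0,0],[0.8,0,0],[0.8,0,0],[0.8,0,0],[0.8,0,0],[0.8,0,0],[0.8,0,0],[0.6,0,0],[0,0,0]],"yaw":[0,0,0,0,0,0,0,0,0,0,0]}'; python3 - <<'E'
from h import *
st(); s=snap('side','side3.png')
f=s['frame'][:,:,::-1][160:310,240:440]; cv2.imwrite('pics/c7.png',cv2.resize(f,None,fx=4,fy=4,interpolation=cv2.INTER_CUBIC))
E
```

```text
time_s: 5.6
tcp_pos: [0.5762, 0.1096, 0.0031]
eef_rot: [[0.985, 0.175, -0.0], [0.175, -0.985, 0.0], [-0.0, -0.0, -1.0]]
wrist_force: [-2.9, 0.3, 8.9]
opening: -0.0002
{'time_s': 5.6, 'joints': [-0.0138, 0.6927, 1.4771, 0.0001, 0.9719, 1.3812], 'tcp_pos': [0.5762, 0.1096, 0.0031], 'wrist_force': [-2.8924, 0.2727, 8.8524], 'wrist_torque': [-0.0152, 0.425, -0.0434], 'opening': -0.0002}
[[0.985, 0.175, -0.0], [0.175, -0.985, 0.0], [-0.0, -0.0, -1.0]]
```

View pics/c7.png

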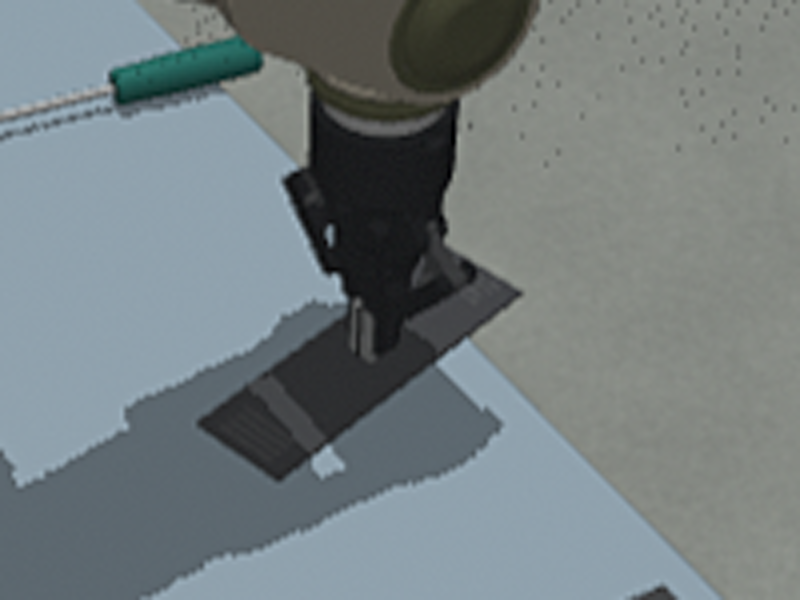

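```bash
python3 - <<'E'
from h import *
s=ld('side3.png')
P=unp(s,np.array([[197,425],[279,481],[522,293]])/4+[240-.4,160-.4],.003);print(P,(P[0]+P[2])/2); d=P[2]-P[1];print(np.degrees(np.arctan2(d[1],d[0])),np.linalg.norm(d),np.linalg.norm(P[1]-P[0]))
E
```

```text
[[0.46428409 0.11180311 0.003     ]
 [0.47986727 0.05448509 0.003     ]
 [0.67288394 0.10624304 0.003     ]] [0.56858402 0.10902307 0.003     ]
15.010881029124182 0.19983573494671888 0.05939857829390559
```

```bash
python3 -m crank '{"linear":[[0.5,0,-0.03],[0.7,0,0],[0.7,0,0],[0.3,0,0],[0,0,0],[0,0,0.6],[0,0,2],[-3,0,4],[-4,0,3],[-4,0,1],[-4,0,0],[-4,0,0],[-4,0,0],[0,0,0]],"yaw":[0,0,0,0,0,0,0,0,0,0,0,0,0,0]}'; python3 - <<'E'
from h import *
st(); s=snap('side','side4.png')
f=s['frame'][:,:,::-1][160:310,240:440]; cv2.imwrite('pics/c8.png',cv2.resize(f,None,fx=4,fy=4,interpolation=cv2.INTER_CUBIC))
snap('top','top4.png')
E
```

```text
time_s: 7.05
tcp_pos: [0.3633, 0.1098, 0.1079]
eef_rot: [[0.984, 0.175, -0.004], [0.175, -0.984, 0.0], [-0.004, -0.001, -1.0]]
wrist_force: [0.8, 0.0, 0.5]
opening: 0.0
{'time_s': 7.05, 'joints': [-0.0212, 0.2502, 1.9294, 0.0, 0.966, 1.3732], 'tcp_pos': [0.3633, 0.1098, 0.1079], 'wrist_force': [0.7827, 0.0464, 0.5403], 'wrist_torque': [-0.0352, -0.024, -0.036], 'opening': 0.0}
[[0.984, 0.175, -0.004], [0.175, -0.984, 0.0], [-0.004, -0.001, -1.0]]
```

View pics/c8.png

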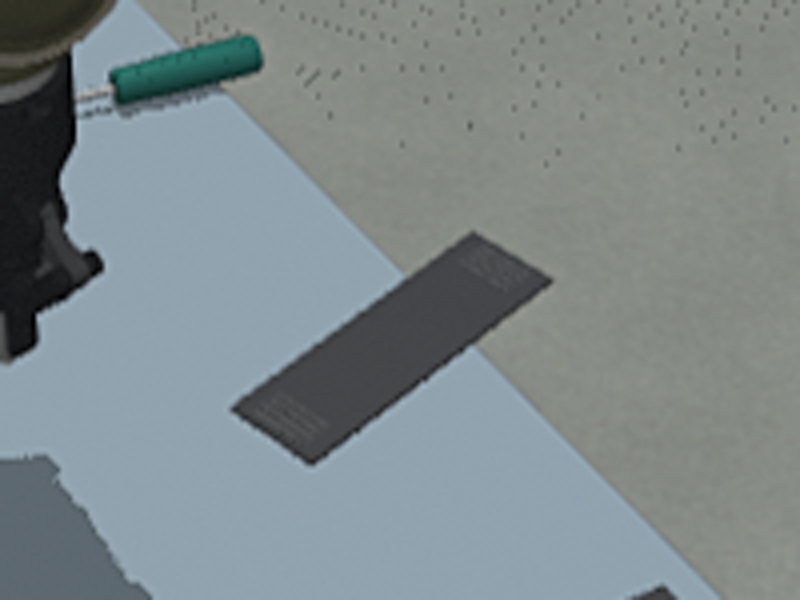

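View pics/top4.png

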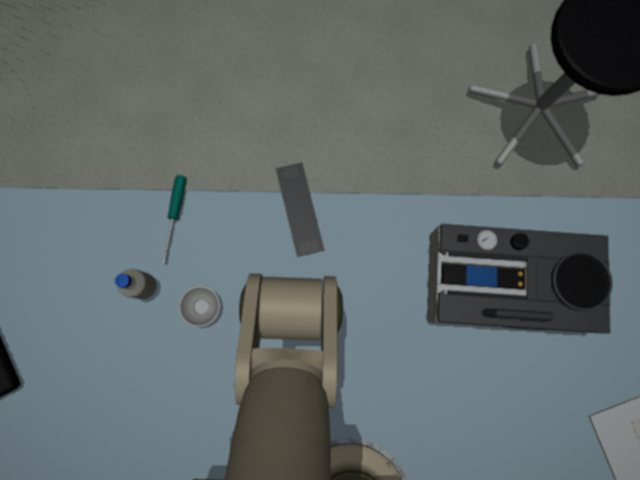

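```bash
python3 - <<'E'
from h import *
s=ld('side4.png')
P=unp(s,np.array([[231,408],[311,466],[553,281],[474,231]])/4+[240-.4,160-.4],.003);print(P,P.mean(0)); d=P[2]-P[1];print(np.degrees(np.arctan2(d[1],d[0])))
s=ld('top4.png');g=s['frame'].mean(2)
m=np.zeros(g.shape,np.uint8);m[150:265,265:330]=(g[150:265,265:330]<92)*255
cs=max(cv2.findContours(m,cv2.RETR_EXTERNAL,cv2.CHAIN_APPROX_NONE)[0],key=cv2.contourArea)
print(cv2.minAreaRect((unp(s,cs.reshape(-1,2),.003)[:,:2]*1000).astype(np.float32)))
E
```

```text
[[0.4861876  0.11331397 0.003     ]
 [0.4997381  0.05486864 0.003     ]
 [0.69385336 0.10527279 0.003     ]
 [0.68050333 0.16402715 0.003     ]] [0.5900706  0.10937064 0.003     ]
14.556017306149458
((592.411865234375, 106.4298324584961), (200.4558868408203, 59.83289337158203), 14.852466583251953)
```

```bash
python3 -m crank '{"linear":[[3,0.2,0],[4,0.3,0],[4,0.3,0],[4,0.3,0],[4,0.3,0],[4,0.3,0],[4,0.3,0],[3,0,0],[1,0,0],[0,0,0],[0,0,-2],[0,0,-2],[0,0,0],[0,0,0]],"yaw":[1,1,1,1,0.6,0,0,0,0,0,0,0,0,0]}' -1; python3 - <<'E'
from h import *
st(); s=snap('side','side5.png')
f=s['frame'][:,:,::-1][130:280,260:460]; cv2.imwrite('pics/c9.png',cv2.resize(f,None,fx=4,fy=4,interpolation=cv2.INTER_CUBIC))
E
```

```text
time_s: 8.55
tcp_pos: [0.6781, 0.1295, 0.0684]
eef_rot: [[0.967, 0.253, -0.0], [0.253, -0.967, -0.0], [-0.0, 0.0, -1.0]]
wrist_force: [1.5, 0.1, 0.1]
opening: 0.0856
{'time_s': 8.55, 'joints': [0.0177, 0.7601, 1.0827, -0.0, 1.2988, 1.3325], 'tcp_pos': [0.6781, 0.1295, 0.0684], 'wrist_force': [1.4567, 0.0667, 0.1079], 'wrist_torque': [0.0045, 0.0228, -0.0253], 'opening': 0.0856}
[[0.967, 0.253, -0.0], [0.253, -0.967, -0.0], [-0.0, 0.0, -1.0]]
```

View pics/c9.png

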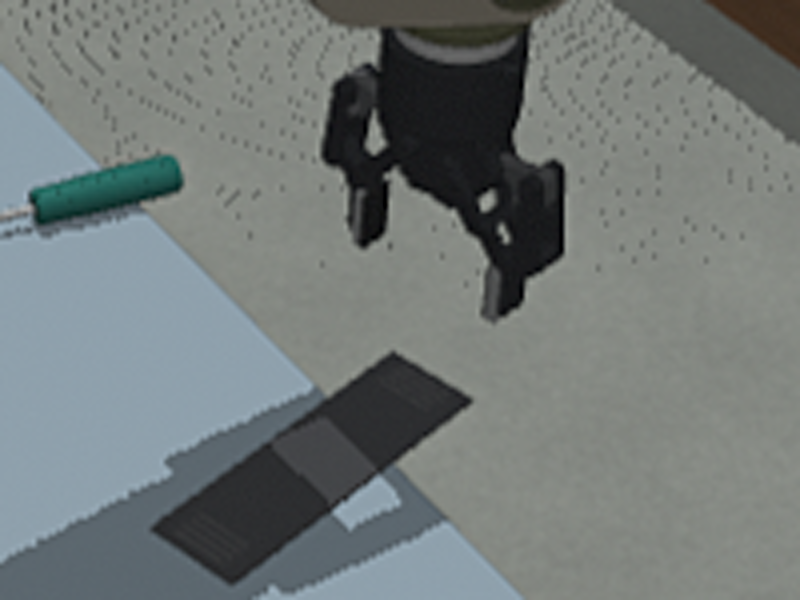

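```bash
python3 -m crank '{"linear":[[-0.2,0,-1.5],[-0.2,0,-2],[-0.1,0,-2],[0,0,-1.5],[0,0,-1],[0,0,-0.6],[0,0,0],[0,0,0]],"yaw":[0,0,0,0,0,0,0,0]}'; python3 - <<'E'
from h import *
st(); s=snap('side','side6.png')
f=s['frame'][:,:,::-1][130:280,260:460]; cv2.imwrite('pics/c10.png',cv2.resize(f,None,fx=4,fy=4,interpolation=cv2.INTER_CUBIC))
E
```

```text
time_s: 9.4
tcp_pos: [0.6735, 0.1295, -0.0172]
eef_rot: [[0.967, 0.253, 0.001], [0.253, -0.967, 0.0], [0.001, 0.0, -1.0]]
wrist_force: [1.3, 0.4, 0.1]
opening: 0.0856
{'time_s': 9.4, 'joints': [0.0178, 0.8499, 1.1673, 0.0, 1.1231, 1.3326], 'tcp_pos': [0.6735, 0.1295, -0.0172], 'wrist_force': [1.3077, 0.4355, 0.1479], 'wrist_torque': [-0.0585, -0.0096, -0.0201], 'opening': 0.0856}
[[0.967, 0.253, 0.001], [0.253, -0.967, 0.0], [0.001, 0.0, -1.0]]
```

View pics/c10.png

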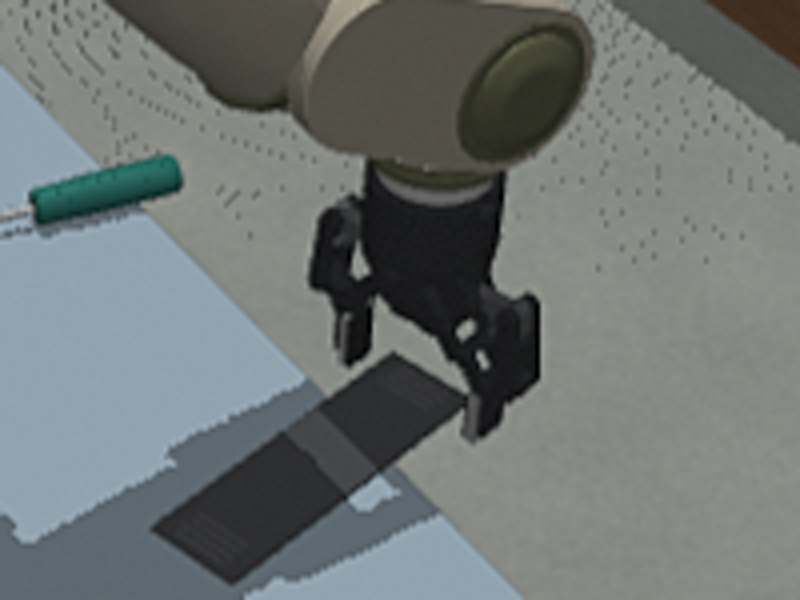

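```bash
python3 -m crank '{"linear":[[0,0,-0.6],[0,0,0],[0,0,0]],"yaw":[0,0,0]}' && python3 -m crank '{"linear":[[0,0,0],[0,0,0],[0,0,0],[0,0,0],[0,0,0],[0,0,0],[0,0,0],[0,0,0],[0,0,0],[0,0,0]],"yaw":[0,0,0,0,0,0,0,0,0,0]}' 1 80; python3 - <<'E'
from h import *
st(); s=snap('side','side7.png')
f=s['frame'][:,:,::-1][130:280,260:460]; cv2.imwrite('pics/c11.png',cv2.resize(f,None,fx=4,fy=4,interpolation=cv2.INTER_CUBIC))
E
```

```text
time_s: 9.75
tcp_pos: [0.673, 0.1295, -0.0241]
eef_rot: [[0.967, 0.253, -0.0], [0.253, -0.967, -0.0], [-0.0, -0.0, -1.0]]
wrist_force: [0.6, 1.0, -0.5]
opening: 0.0849
time_s: 10.75
tcp_pos: [0.6732, 0.1295, -0.0239]
eef_rot: [[0.967, 0.253, 0.0], [0.253, -0.967, 0.0], [0.0, 0.0, -1.0]]
wrist_force: [0.3, 0.6, 3.5]
opening: 0.057
{'time_s': 10.75, 'joints': [0.0178, 0.8581, 1.1714, 0.0, 1.1118, 1.3326], 'tcp_pos': [0.6732, 0.1295, -0.0239], 'wrist_force': [0.3018, 0.6416, 3.4926], 'wrist_torque': [0.0902, 0.0295, 0.0352], 'opening': 0.057}
[[0.967, 0.253, 0.0], [0.253, -0.967, 0.0], [0.0, 0.0, -1.0]]
```

View pics/c11.png

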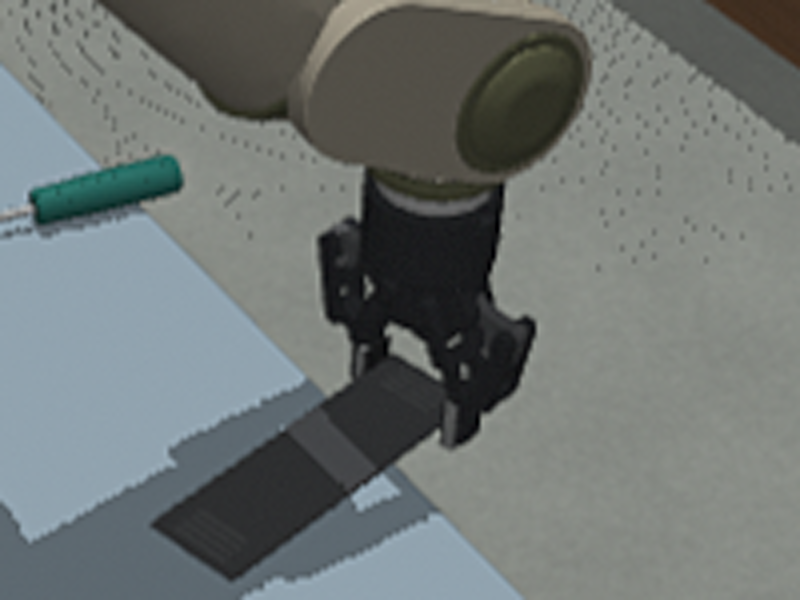

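```bash
python3 -m crank '{"linear":[[0,0,0],[0,0,0.3],[0,0,0.6],[0,0,1],[0,0,1.3],[0,0,1.3],[0,0,1.3],[0,0,1.3],[0,0,1.3],[0,0,1.3],[0,0,1],[0,0,0.6],[0,0,0.2],[0,0,0],[0,0,0]],"yaw":[0,0,0,0,0,0,0,0,0,0,0,0,0,0,0]}' - 110; python3 - <<'E'
from h import *
st(); s=snap('side','side8.png')
f=s['frame'][:,:,::-1][80:260,220:460]; cv2.imwrite('pics/c12.png',cv2.resize(f,None,fx=3.3,fy=3.3,interpolation=cv2.INTER_CUBIC))
E
```

```text
time_s: 12.3
tcp_pos: [0.6728, 0.1295, 0.0904]
eef_rot: [[0.967, 0.253, -0.001], [0.253, -0.967, 0.0], [-0.001, -0.0, -1.0]]
wrist_force: [0.1, 0.3, -0.6]
opening: 0.0564
{'time_s': 12.3, 'joints': [0.0178, 0.7305, 1.0767, 0.0, 1.3355, 1.3326], 'tcp_pos': [0.6728, 0.1295, 0.0904], 'wrist_force': [0.1331, 0.331, -0.5935], 'wrist_torque': [0.0624, -0.0067, 0.0244], 'opening': 0.0564}
[[0.967, 0.253, -0.001], [0.253, -0.967, 0.0], [-0.001, -0.0, -1.0]]
```

View pics/c12.png

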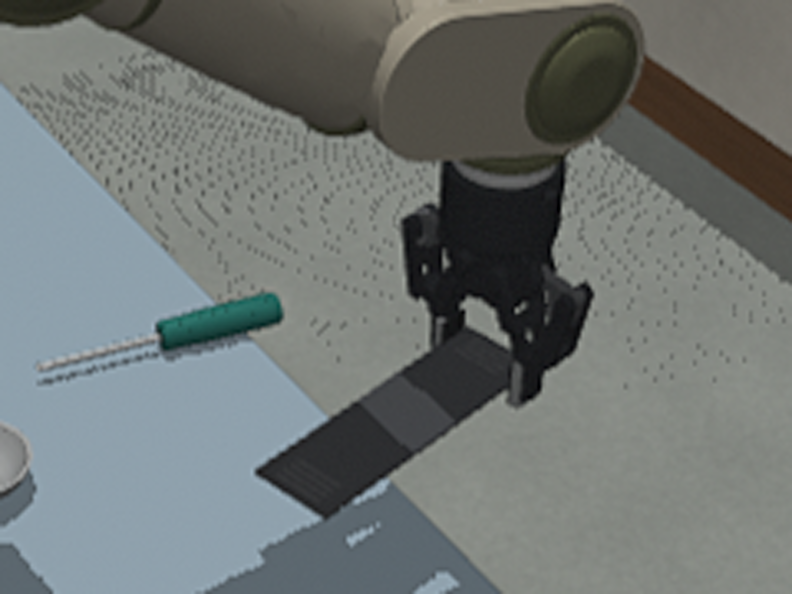

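```bash
python3 - <<'E'
from h import *
s=ld('side8.png')
c=np.array([.591,.108]); a=np.radians(14.7); ex=np.array([np.cos(a),np.sin(a)]); ey=np.array([-ex[1],ex[0]])
for z in (.1173,.1123,.1073):
  print(((proj(s,[[*(c-.1*ex+.03*ey),z],[*(c-.1*ex-.03*ey),z],[*(c+.1*ex+.03*ey),.1173]])+.4-[220,80])*3.3).round(0).tolist())
E
```

```text
[[257.0, 469.0], [330.0, 515.0], [469.0, 325.0]]
[[257.0, 475.0], [330.0, 521.0], [469.0, 325.0]]
[[257.0, 481.0], [329.0, 528.0], [469.0, 325.0]]
```

```bash
python3 -m crank '{"linear":[[-0.4,-0.5,1],[-0.9,-1.1,1],[-1.39,-1.67,1],[-1.39,-1.67,1],[-1.39,-1.67,1],[-1.39,-1.67,1],[-1.39,-1.67,1],[-1.39,-1.67,1],[-1.39,-1.67,0],[-1.39,-1.67,0],[-1.39,-1.67,0],[-1.39,-1.67,0],[-1.39,-1.67,0],[-1.39,-1.67,0],[-1.39,-1.67,0],[-1.39,-1.67,0],[-1.0,-1.2,0],[-0.44,-0.57,0],[0,0,0],[0,0,0]],"yaw":[1.5,3,4.5,4.5,4.5,4.5,4.5,4.5,4.5,4.5,4.5,4.5,4.5,4.5,4.5,4.5,3,1.7,0,0]}'; python3 - <<'E'
from h import *
st(); s=snap('side','side9.png')
snap('top','top9.png')
E
```

```text
time_s: 14.35
tcp_pos: [0.4511, -0.1378, 0.1709]
eef_rot: [[0.056, 0.998, -0.0], [0.998, -0.056, 0.0], [0.0, -0.0, -1.0]]
wrist_force: [-0.4, 0.2, -0.7]
opening: 0.0559
{'time_s': 14.35, 'joints': [-0.5483, 0.3038, 1.6075, 0.0002, 1.2307, -0.4926], 'tcp_pos': [0.4511, -0.1378, 0.1709], 'wrist_force': [-0.4218, 0.2019, -0.662], 'wrist_torque': [0.0767, 0.0169, 0.0833], 'opening': 0.0559}
[[0.056, 0.998, -0.0], [0.998, -0.056, 0.0], [0.0, -0.0, -1.0]]
```

View pics/side9.png

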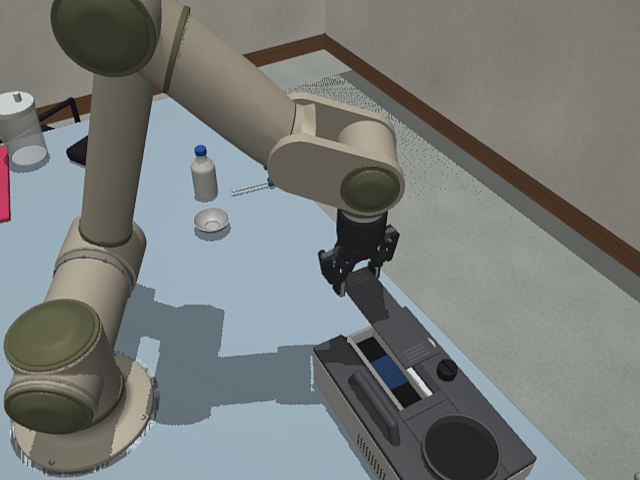

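View pics/top9.png

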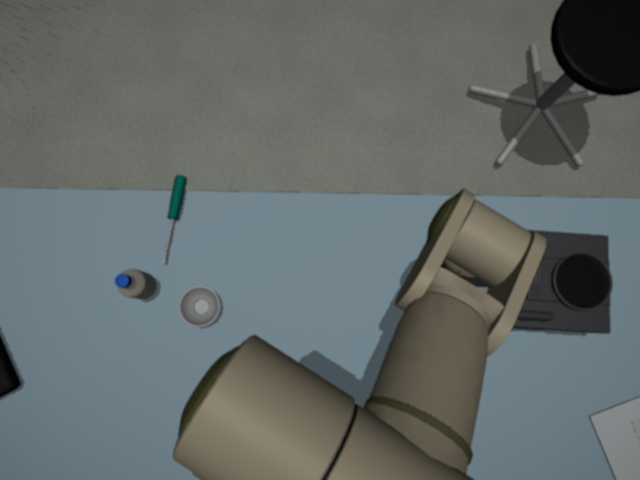

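```bash
python3 -m crank '{"linear":[[0,0,-0.8],[0,0,-1.5],[0,0,-1.5],[0,0,-1.5],[0,0,-1.5],[0,0,-1],[0,0,-0.5],[0,0,0],[0,0,0]],"yaw":[0,0,0,0,0,0,0,0,0]}'; python3 - <<'E'
from h import *
st(); s=snap('side','side10.png')
f=s['frame'][:,:,::-1][240:430,300:490]; cv2.imwrite('pics/c13.png',cv2.resize(f,None,fx=3.1,fy=3.1,interpolation=cv2.INTER_CUBIC))
E
```

```text
time_s: 15.35
tcp_pos: [0.4513, -0.1381, 0.0884]
eef_rot: [[0.055, 0.999, 0.001], [0.999, -0.055, -0.0], [-0.0, 0.001, -1.0]]
wrist_force: [0.4, -0.9, -0.2]
opening: 0.0564
{'time_s': 15.35, 'joints': [-0.5485, 0.4154, 1.7239, 0.0001, 1.0016, -0.4939], 'tcp_pos': [0.4513, -0.1381, 0.0884], 'wrist_force': [0.4083, -0.9154, -0.1793], 'wrist_torque': [0.0546, 0.0297, 0.0714], 'opening': 0.0564}
[[0.055, 0.999, 0.001], [0.999, -0.055, -0.0], [-0.0, 0.001, -1.0]]
```

View pics/c13.png

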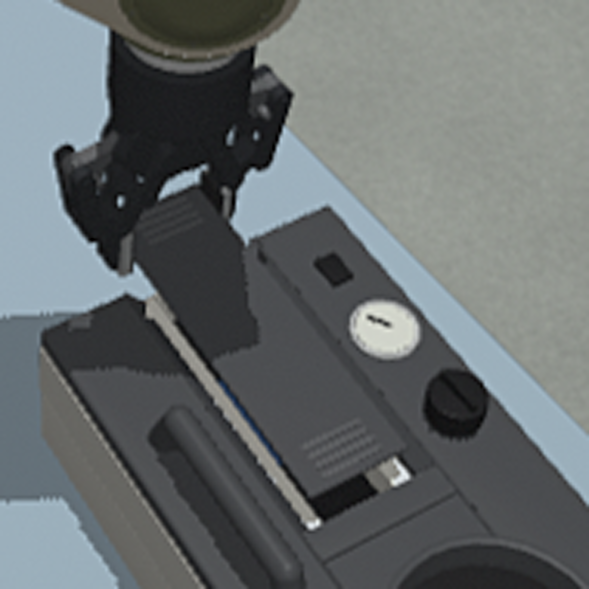

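```bash
python3 - <<'E'
from h import *
s=ld('side10.png')
uv=np.array([[310,497],[408,452]])/3.1+[299.6,239.6]
M=np.array([.4492,-.165]);a=np.radians(-3.15);ux=np.array([np.cos(a),np.sin(a)]);uy=np.array([-ux[1],ux[0]])
for z in (.109,.112,.115):
  P=unp(s,uv,z)[:,:2]-M; print(z,(P@ux*1000).round(1),(P@uy*1000).round(1))
T=np.array([.4513,-.1381])-M;print(T@ux,T@uy)
# lip/ledge check in same view: ledge inner corner
uv=np.array([[145,300],[308,520]])/3.1+[299.6,239.6];P=unp(s,uv,.09)[:,:2]-M; print((P@ux*1000).round(1),(P@uy*1000).round(1))
E
```

```text
0.109 [-29.1  29.5] [-154.5 -156.9]
0.112 [-30.5  27.9] [-155.9 -158.3]
0.115 [-31.9  26.3] [-157.3 -159.7]
0.0006186672650013293 0.026974752099235614
[-29.1 -28.9] [   1.9 -156. ]
```

```bash
python3 -m crank '{"linear":[[0,0,-0.4],[0,0,-0.4],[0,0,-0.3],[0,0,-0.2],[0,0,0],[0,0,0]],"yaw":[0,0,0,0,0,0]}'; python3 -c "from h import *; st()"; python3 -m crank '{"linear":[[0,0,-0.2],[0,0,-0.2],[0,0,-0.1],[0,0,0],[0,0,0]],"yaw":[0,0,0,0,0]}'; python3 - <<'E'
from h import *
st(); s=snap('side','side11.png')
f=s['frame'][:,:,::-1][240:430,300:490]; cv2.imwrite('pics/c14.png',cv2.resize(f,None,fx=3.1,fy=3.1,interpolation=cv2.INTER_CUBIC))
E
```

```text
time_s: 16.0
tcp_pos: [0.4511, -0.138, 0.075]
eef_rot: [[0.055, 0.999, 0.0], [0.999, -0.055, -0.0], [-0.0, 0.0, -1.0]]
wrist_force: [-0.0, -0.8, -1.0]
opening: 0.0564
{'time_s': 16.0, 'joints': [-0.5487, 0.4365, 1.7398, -0.0, 0.9653, -0.4939], 'tcp_pos': [0.4511, -0.138, 0.075], 'wrist_force': [-0.0397, -0.8066, -1.0158], 'wrist_torque': [0.0494, -0.015, 0.0444], 'opening': 0.0564}
[[0.055, 0.999, 0.0], [0.999, -0.055, -0.0], [-0.0, 0.0, -1.0]]
time_s: 16.5
tcp_pos: [0.4511, -0.138, 0.07]
eef_rot: [[0.055, 0.999, -0.0], [0.999, -0.055, 0.0], [0.0, -0.0, -1.0]]
wrist_force: [0.0, -0.3, 0.0]
opening: 0.0566
{'time_s': 16.5, 'joints': [-0.5487, 0.4445, 1.7455, 0.0, 0.9516, -0.4939], 'tcp_pos': [0.4511, -0.138, 0.07], 'wrist_force': [0.0353, -0.341, 0.0265], 'wrist_torque': [0.0282, -0.0453, 0.0131], 'opening': 0.0566}
[[0.055, 0.999, -0.0], [0.999, -0.055, 0.0], [0.0, -0.0, -1.0]]
```

View pics/c14.png

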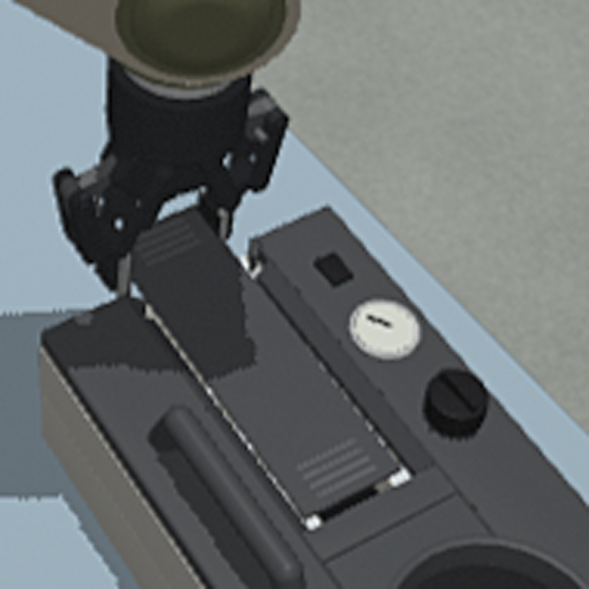

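```bash
python3 -m crank '{"linear":[[0,0,-0.1],[0,0,-0.1],[0,0,0],[0,0,0]],"yaw":[0,0,0,0]}'; python3 -m crank '{"linear":[[0,0,-0.1],[0,0,-0.1],[0,0,0],[0,0,0]],"yaw":[0,0,0,0]}'; python3 - <<'E'
from h import *
st(); s=snap('side','side12.png')
f=s['frame'][:,:,::-1][240:430,300:490]; cv2.imwrite('pics/c15.png',cv2.resize(f,None,fx=3.1,fy=3.1,interpolation=cv2.INTER_CUBIC))
E
```

```text
time_s: 16.95
tcp_pos: [0.4511, -0.138, 0.068]
eef_rot: [[0.055, 0.999, -0.0], [0.999, -0.055, -0.0], [-0.0, -0.0, -1.0]]
wrist_force: [0.2, -0.7, -0.5]
opening: 0.056
time_s: 17.35
tcp_pos: [0.4512, -0.138, 0.0665]
eef_rot: [[0.055, 0.999, 0.001], [0.999, -0.055, -0.0], [-0.0, 0.001, -1.0]]
wrist_force: [-1.2, 2.0, 5.9]
opening: 0.056
{'time_s': 17.35, 'joints': [-0.5486, 0.4502, 1.7497, -0.0001, 0.941, -0.4939], 'tcp_pos': [0.4512, -0.138, 0.0665], 'wrist_force': [-1.2478, 2.0286, 5.861], 'wrist_torque': [0.0727, 0.2774, -0.0227], 'opening': 0.056}
[[0.055, 0.999, 0.001], [0.999, -0.055, -0.0], [-0.0, 0.001, -1.0]]
```

View pics/c15.png

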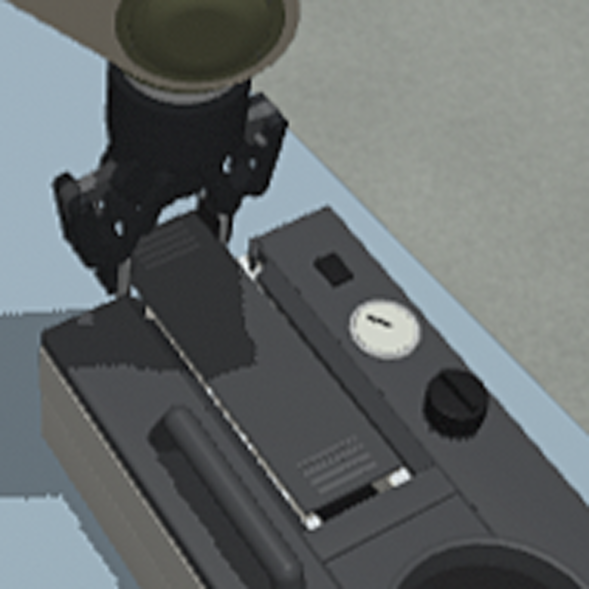

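```bash
python3 -m crank '{"linear":[[0,0,0],[0,0,0],[0,0,0],[0,0,0],[0,0,0],[0,0,0],[0,0,0],[0,0,0.5],[0,0,1],[0,0,1.5],[0,0,2],[0,0,2],[0,0,1],[0.1,2,0],[0.1,3,0],[0,1.5,0],[0,0,0]],"yaw":[0,0,0,0,0,0,0,0,0,0,0,0,0,0,0,0,0]}' -1; python3 - <<'E'
from h import *
st(); s=snap('side','side13.png')
f=s['frame'][:,:,::-1][240:430,300:490]; cv2.imwrite('pics/c16.png',cv2.resize(f,None,fx=3.1,fy=3.1,interpolation=cv2.INTER_CUBIC))
E
```

```text
time_s: 19.1
tcp_pos: [0.4528, -0.0715, 0.1462]
eef_rot: [[0.052, 0.999, -0.0], [0.999, -0.052, 0.0], [0.0, -0.0, -1.0]]
wrist_force: [0.2, -0.3, 0.5]
opening: 0.0855
{'time_s': 19.1, 'joints': [-0.416, 0.3125, 1.6796, 0.0002, 1.1498, -0.3636], 'tcp_pos': [0.4528, -0.0715, 0.1462], 'wrist_force': [0.1536, -0.327, 0.4526], 'wrist_torque': [-0.0122, 0.0114, 0.0617], 'opening': 0.0855}
[[0.052, 0.999, -0.0], [0.999, -0.052, 0.0], [0.0, -0.0, -1.0]]
```

View pics/c16.png

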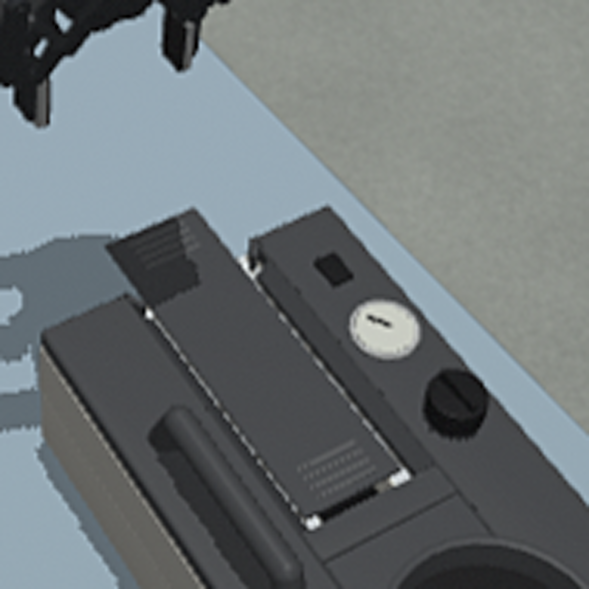

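```bash
python3 -m crank '{"linear":[[0,0,0],[0,0,0],[0,0,0],[0,0,0],[0,0,0],[0,0,0],[0,0,-1.5],[0,0,-2],[0,0,-2],[0,0,-1.2],[0,0,0],[0,-0.7,0],[-0.1,-1,0],[0,-0.7,0],[0,0,0],[0,0,0]],"yaw":[0,0,0,0,0,0,0,0,0,0,0,0,0,0,0,0]}' 1 60; python3 - <<'E'
from h import *
st(); s=snap('side','side14.png')
f=s['frame'][:,:,::-1][240:430,300:490]; cv2.imwrite('pics/c17.png',cv2.resize(f,None,fx=3.1,fy=3.1,interpolation=cv2.INTER_CUBIC))
E
```

```text
time_s: 20.75
tcp_pos: [0.4521, -0.0973, 0.0792]
eef_rot: [[0.055, 0.998, 0.0], [0.998, -0.055, -0.0], [-0.0, 0.0, -1.0]]
wrist_force: [-0.1, -0.4, 0.0]
opening: 0.0
{'time_s': 20.75, 'joints': [-0.469, 0.4169, 1.7599, 0.0001, 0.9644, -0.4136], 'tcp_pos': [0.4521, -0.0973, 0.0792], 'wrist_force': [-0.1256, -0.3916, 0.0465], 'wrist_torque': [-0.0161, 0.0069, -0.0404], 'opening': 0.0}
[[0.055, 0.998, 0.0], [0.998, -0.055, -0.0], [-0.0, 0.0, -1.0]]
```

View pics/c17.png

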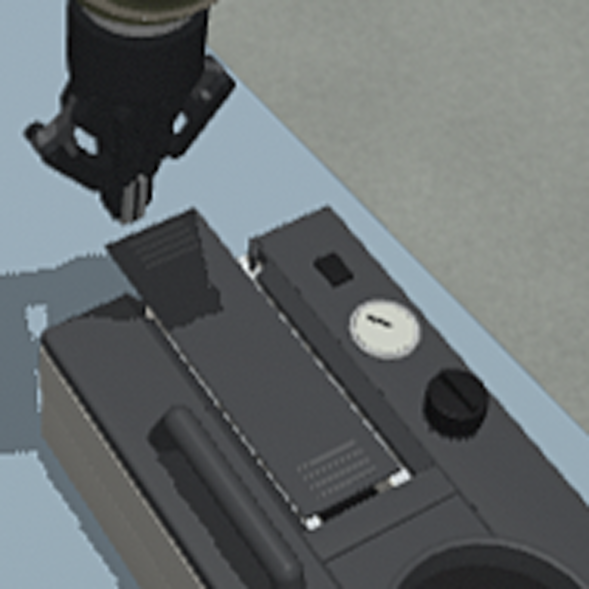

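```bash
python3 -m crank '{"linear":[[0,-0.4,0],[0,-0.4,0],[0,-0.4,0],[0,-0.4,0],[0,-0.4,0],[0,-0.4,0],[-0.1,-0.4,0],[0,-0.4,0],[0,-0.2,0],[0,0,0]],"yaw":[0,0,0,0,0,0,0,0,0,0]}'; python3 - <<'E'
from h import *
st(); s=snap('side','side15.png')
f=s['frame'][:,:,::-1][240:430,300:490]; cv2.imwrite('pics/c18.png',cv2.resize(f,None,fx=3.1,fy=3.1,interpolation=cv2.INTER_CUBIC))
E
```

```text
time_s: 21.8
tcp_pos: [0.4511, -0.1313, 0.079]
eef_rot: [[0.055, 0.998, 0.0], [0.998, -0.055, -0.0], [-0.0, 0.0, -1.0]]
wrist_force: [-0.5, -0.3, 0.7]
opening: -0.0
{'time_s': 21.8, 'joints': [-0.536, 0.4274, 1.7403, -0.0001, 0.9737, -0.4809], 'tcp_pos': [0.4511, -0.1313, 0.079], 'wrist_force': [-0.4612, -0.3281, 0.7151], 'wrist_torque': [0.0059, 0.0572, 0.0128], 'opening': -0.0}
[[0.055, 0.998, 0.0], [0.998, -0.055, -0.0], [-0.0, 0.0, -1.0]]
```

View pics/c18.png

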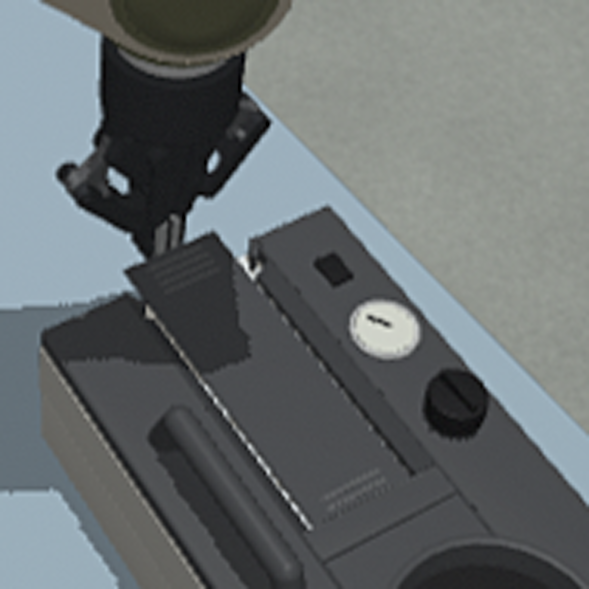

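```bash
python3 -m crank '{"linear":[[0,-0.2,0],[0,-0.2,0],[0,-0.2,0],[0,-0.2,0],[0,0,0]],"yaw":[0,0,0,0,0]}'; python3 -m crank '{"linear":[[0,-0.1,0],[0,-0.1,0],[0,0,0]],"yaw":[0,0,0]}';python3 -m crank '{"linear":[[0,-0.1,0],[0,0,0]],"yaw":[0,0]}'; python3 -m crank '{"linear":[[0,-0.1,0],[0,0,0]],"yaw":[0,0]}'
```

```text
time_s: 22.35
tcp_pos: [0.4511, -0.1393, 0.079]
eef_rot: [[0.055, 0.998, 0.0], [0.998, -0.055, -0.0], [-0.0, 0.0, -1.0]]
wrist_force: [0.3, 0.1, 0.3]
opening: 0.0001
time_s: 22.65
tcp_pos: [0.451, -0.1405, 0.079]
eef_rot: [[0.055, 0.998, -0.0], [0.998, -0.055, 0.001], [0.001, -0.0, -1.0]]
wrist_force: [1.3, 5.4, 1.6]
opening: 0.0001
time_s: 22.85
tcp_pos: [0.4509, -0.1406, 0.079]
eef_rot: [[0.055, 0.998, -0.0], [0.998, -0.055, 0.003], [0.003, -0.0, -1.0]]
wrist_force: [2.7, 10.1, 2.3]
opening: -0.0001
time_s: 23.05
tcp_pos: [0.4509, -0.1407, 0.0789]
eef_rot: [[0.055, 0.998, -0.0], [0.998, -0.055, 0.004], [0.004, -0.001, -1.0]]
wrist_force: [4.0, 15.0, 3.1]
opening: -0.0
```

The force rises against a hard stop at y = -0.1406, where -0.142 was expected. I'll back off and check.

```bash
python3 -m crank '{"linear":[[0,0.2,0],[0,0.5,0],[0,2,0],[0,3,0],[0,3,2],[0,3,3],[0,4,3],[0,4,3],[-1,5,0],[-1,5,0],[-1,5,0],[-1,5,0],[0,0,0],[0,0,0]],"yaw":[0,0,0,0,0,0,0,0,0,0,0,0,0,0]}'; python3 - <<'E'
from h import *
st(); s=snap('side','side16.png')
f=s['frame'][:,:,::-1][240:430,300:490]; cv2.imwrite('pics/c19.png',cv2.resize(f,None,fx=3.1,fy=3.1,interpolation=cv2.INTER_CUBIC))
s=snap('top','top16.png')
f=s['frame'][:,:,::-1][215:345,420:620]; cv2.imwrite('pics/c20.png',cv2.resize(f,None,fx=4,fy=4,interpolation=cv2.INTER_CUBIC))
E
```

```text
time_s: 24.45
tcp_pos: [0.4115, 0.2507, 0.1889]
eef_rot: [[0.052, 0.999, 0.0], [0.999, -0.052, -0.001], [-0.001, 0.0, -1.0]]
wrist_force: [0.2, 0.2, -0.2]
opening: 0.0001
{'time_s': 24.45, 'joints': [0.3013, 0.3008, 1.5524, -0.0007, 1.2884, 0.3537], 'tcp_pos': [0.4115, 0.2507, 0.1889], 'wrist_force': [0.2423, 0.2156, -0.2129], 'wrist_torque': [-0.0258, 0.0253, 0.0431], 'opening': 0.0001}
[[0.052, 0.999, 0.0], [0.999, -0.052, -0.001], [-0.001, 0.0, -1.0]]
```

View pics/c19.png

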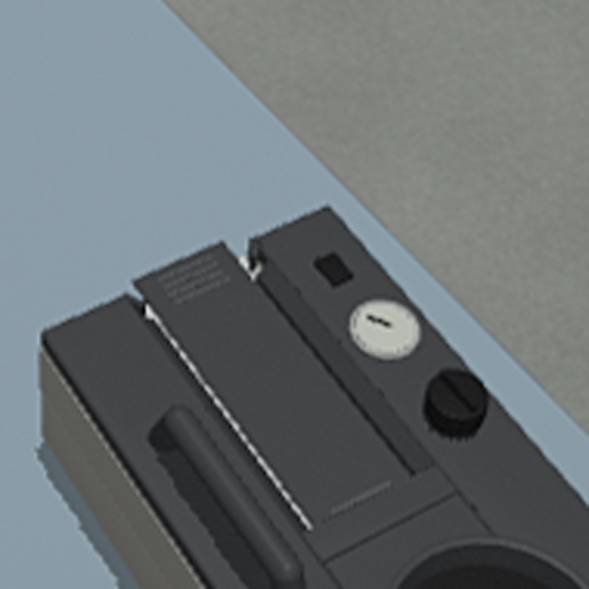

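View pics/c20.png

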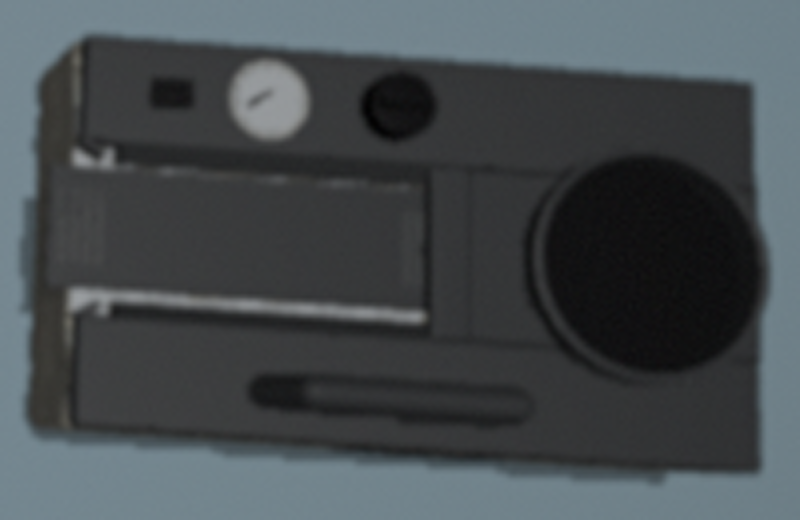

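View pics/top16.png

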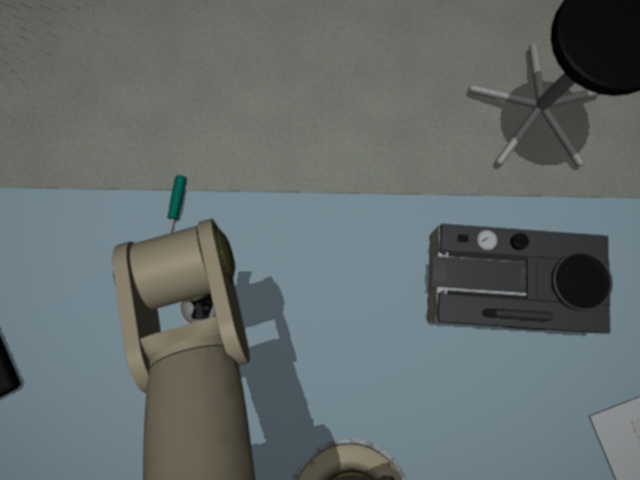

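```bash
python3 - <<'E'
from h import *
M=np.array([.4492,-.165]);a=np.radians(-3.15);ux=np.array([np.cos(a),np.sin(a)]);uy=np.array([-ux[1],ux[0]])
s=ld('top16.png');P=unp(s,np.array([[50,168],[47,285],[420,185],[423,308]])/4+[419.6,214.6],.093)[:,:2]-M;print((P@ux*1e3).round(1),(P@uy*1e3).round(1))
s=ld('side16.png');P=unp(s,np.array([[134,284],[222,242]])/3.1+[299.6,239.6],.093)[:,:2]-M;print((P@ux*1e3).round(1),(P@uy*1e3).round(1))
P=unp(s,np.array([[145,303],[248,255]])/3.1+[299.6,239.6],.09)[:,:2]-M;print('mouth',(P@ux*1e3).round(1),(P@uy*1e3).round(1))
E
```

```text
[ 29.3 -27.6  33.3 -26.6] [  12.1   11.8 -169.  -170.5]
[-30.   29.6] [12.5 14.5]
mouth [-30.1  39. ] [0.1 1.4]
```

View pics/side16.png

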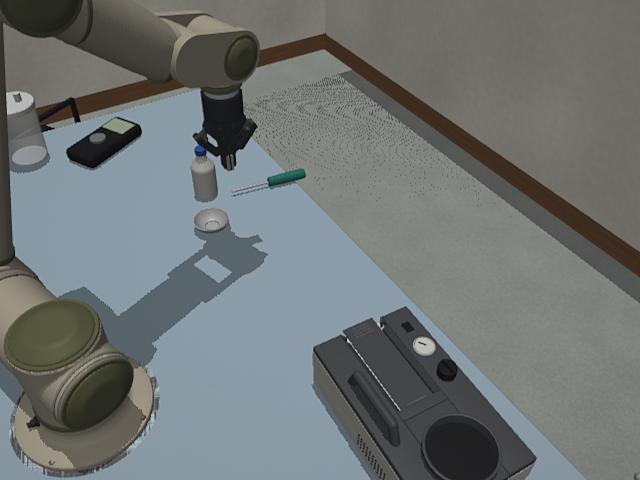

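The cover is seated under the lip. The bottle (204,175), dish (211,220) and screwdriver (285,180) stand where they did at the start.

```bash
python3 -c "
from workcell import workorder; print(workorder.close_job())"
```

```text
the job is handed in; nothing more can be done
None
```

The battery cover is in the suction unit's bay, under the lip and against its stop. I handed the job in at about 24.5 s; the system gave no verdict.

**What I did**
- **Slide:** I pressed the shut fingers on top of the cover and slid it to about 58 mm past the far edge, measured in both views.
- **Lift:** I gripped it across its width, 15 mm from that end, and lifted it off. It sagged by less than 1°.
- **Placing:** I laid it on the ledges short of the lip, let go, and pushed the outer end in until the wrist force climbed to 15 N with no further movement.

**Last checks**
- **Fully home:** the outer end stands 12 mm out of the mouth in the top view and 12.5–14.5 mm in the side view. The target is 12 mm, so any shortfall is about 1.5 mm on average, within the 5 mm allowed.
- **Position in the bay:** the cover is within about 2 mm of the middle line. It looks flat and is released.
- **Other objects:** the side view shows the screwdriver, dish and bottle standing where they were at the start.

**What differed from plan:** the cover did not turn with the fingers during the slide. It stayed about 15° off square, so I turned the gripper to match it. The stop came 1.4 mm earlier than I had worked out, within the camera calibration error.

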